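# Hold the dispenser's gate open for brushing out

## Task

The empty dry-goods dispenser is to be brushed out. First turn its quarter-turn shut-off lever fully open, so that it points out to the side, away from the gate; then pull the spring-loaded gate out by its upright post until the pointer fin beside the post stands level with the marker fin on the rail, and keep it there: finish still holding the post, because the gate springs shut if let go. Leave the lever open, and leave the espresso cup under the outlet and everything else on the worktop where it is.

Things in the scene. Friction and masses are not known exactly. Their poses are not given: they have to be found in the camera images.
- dispenser: Dispenser (fixed): wood foot board 250 x 230 x 12 mm, white body with two arms toward the robot (tops 112 mm up, front faces at x = -25 to -30 mm), clear hopper 120 mm across, 283 mm high, at x = +120 mm. Origin on the worktop; x to its back (away from the robot), y to its left, z up. The gate slides from the left arm (y = +60 mm) toward -x; the lever is on the right arm (y = -75 mm).
- valve_axis (a point): Point on the lever's upright turning axis at the height of the middle of the lever's knob (160 mm above the worktop). It is fixed to the dispenser and has its axes.
- valve (a joint): Angle of the shut-off lever (rad): 0 = shut, lever points to the robot (dispenser -x); grows anticlockwise seen from above; 1.571 = fully open at its stop, lever points right, away from the gate (dispenser -y). It stays where it is left (friction 0.12 N m) and starts shut or up to 0.25 past shut.
- valve_knob (a point): Centre of the upright black round knob, 18 mm in diameter, 47 mm tall (137 to 184 mm above the worktop), at the end of the flat steel lever, 75 mm from its axis. The bar, 6 mm thick, runs just under the knob. The knob moves on an arc of 75 mm radius about point valve_axis; pinch it from above or push it.
- gate (a joint): Travel of the gate (m): 0 = shut, grows as it is pulled out toward the robot (dispenser -x), stop at 0.09. A spring pulls it shut with 4 N at 0 and 10 N at 0.09.
- gate_post (a point): Centre of the upright black round post on the gate, 20 mm in diameter, 65 mm tall (98 to 163 mm above the worktop; this point 143 mm). The gate is a flat steel tongue 40 mm wide, its upper face 100 mm up. With the gate shut the post's axis is 40 mm before the arm's front face. Nothing beside it within 70 mm stands higher than 117 mm.
- gate_pointer (a point): Upper edge of the pointer fin on the gate: upright steel plate 4 mm thick, 33 mm to the left of the post's axis (dispenser +y), at the post's own x; it moves with the gate. 110 mm above the worktop.
- marker_tip (a point): Upper inner edge of the marker fin: upright black plate 4 mm thick on a small clamp on the steel rail that runs beside the gate, on its left. It is fixed. Its axes are the dispenser's; the gate is at the mark when pointer and marker fins have the same x in them (35 to 70 mm of gate travel, different each time).
- espresso: Small striped cup, 63 x 87 x 52 mm, on the dispenser's foot board under the outlet of the left arm; origin at its underside. To be left alone.
- matchbox: Red matchbox, 66 x 112 x 26 mm, between robot and dispenser. To be left alone.
- teaspoon: Teaspoon, 130 mm long, lying in front. To be left alone.
- tea_cup: Flowered tea cup, 125 x 149 x 68 mm, at the left. To be left alone.
- dish_brush: Green dish brush, 269 mm long, lying at the right. To be left alone.
- mug: White mug, 82 x 112 x 94 mm, at the right. To be left alone.

How it is judged:
On the way, in this order (a step that is already met when the one before it is completed fails the run):
1. the shut-off lever is fully open while the gate is still shut (value of joint valve above 1.45 rad and value of joint gate below 0.012 m), for 0.2 s.
2. the gate is pulled out until its pointer is level with the marker, held by the fingers (x of gate_pointer in the frame of marker_tip between -0.006 and 0.006 m and contact force between the fingers and gate above 1 N and value of joint valve above 1.45 rad), for 0.5 s.
At the end, for the whole second after the job is handed in: Lever open to within 0.12 rad of its stop; gate held out by the fingers (touching it with over 1 N) and still, its pointer within 6 mm of the marker along the rail; the small loose things within 30 mm of where they stood (all of step 2 and velocity of joint gate between -0.01 and 0.01 m/s and not (distance of any of espresso, matchbox, teaspoon, tea_cup, dish_brush, mug from where it was at the start of the episode above 0.03 m)); the arm keeps its last pose, push and grip.
It fails at once if a loose thing standing about is moved by more than 30 mm (distance of any of espresso, matchbox, teaspoon, tea_cup, dish_brush, mug from where it was at the start of the episode above 0.03 m).
It also fails if it takes over 51 s, if anything falls off the work surface, if the arm or the gripper's body presses on something with over 40 N, if the wrist force passes 120 N, or if a joint passes its speed limit or range.

## Robot

A 7-joint arm with a two-finger parallel gripper is mounted at the origin on a cart in front of the work surface, level with it; the furniture and walls round the work are solid. World frame = base frame: x ahead of the robot, y to its left, z up, the work surface at z = 0. Lengths are in m, angles in rad, forces in N, time in s.
With the tool pointing down it reaches from about 0.35 to 0.9 m from the base axis. Payload 8.1 kg.
Tool frame: the origin (TCP) lies at the very end of the fingers, on their centre line; the grasp point (between the pads) lies 19 mm behind it (env.grip_depth is the distance from the TCP to the grasp point, in m); z points along the fingers, y is the direction in which the jaws open and shut (so a half turn about z gives the same grasp; the last joint's range is limited). The gripper opens to 92 mm and grips with 3 to 60 N. Pads are 19 mm wide; open, the fingers measure 130 mm over their backs; the gripper's body (75 mm by 190 mm) begins 47 mm behind the grasp point.
Start: joints at [1.212, 0.434, 0.025, 1.573, -0.012, 1.134, -0.075], TCP at [0.158, -0.605, 0.199] pointing down, gripper open.
Joint ranges: [-2.62, 2.62], [-0.44, 2.09], [-1.27, 1.32], [0.08, 2.57], [-1.32, 4.46], [0.12, 2], [-2.74, 2.74]. Speed limits (rad/s): [2.22, 2.22, 3.01, 3.01, 3.14, 3.14, 3.14].

## Interface

Orientations are given as a rotation vector (axis times angle).
In Python, from cell import readout, imaging, ticket, env gives the robot as it stands. The module is installed in compiled form; this text tells all that it offers.
- The arm moves only by the shell command python3 -m crank 'ROWS' [OPENING] [FORCE]. ROWS is JSON, a list that holds one entry, the list of rows, each a list of 4 numbers: the shift along the tool's x, y, z in m, then the turn about the tool's z in rad. In form: [[[dx, dy, dz, twist], ...]]. A call has exactly 10 rows; each row shifts and turns the commanded pose from where the row before left it, along the tool's axes as they then stand; what a row does not reach is not made up. A row lasts 1/10 s, in which the tool goes at most 50 mm and 8.59 degrees, less where a joint would pass 70% of its speed; a pose out of reach is approached as far as the arm can. A call with a gripper value outside its range is refused whole. OPENING is the closure, from 0 (fully open) to 1 (shut), set as the call begins (- or left out, the last holds). The fingers move at their own pace and stop on an object; FORCE is the grip in N (left out, the last holds). Time passes only in rows, so rows that do not move let the fingers close, or fill a call up. It gives the time, the measured TCP pose, the force and the opening at its end, in the units of the state.
- readout.observe(): the state, without advancing time (a new reading comes with each control period).
- imaging.read_camera(name): name is "scene" or "top" or "wrist"; returns a dict with "img" (420x560x3 uint8, blue, green, red), "range_z" (420x560 float32, m along the optical axis (not along the pixel's ray), 0 where there is no reading), "vertical_fov" (degrees; the focal length in pixels is half the picture's height over the tangent of half this angle, whatever the lens; pixels are square), "cx", "cy" (the principal point, pixels), "D" ([k1, k2, p1, p2, k3] as OpenCV has them; the pictures are not rectified), "origin" and "rotation" of the camera in the world. Camera axes: x right, y up, looking along -z (the intrinsics and any distortion apply to the point x, -y, -z); pixel columns grow to the right and rows downward; lengths in m; the calibration is good to about 2 mm. A picture is of the moment at which its call begins.
- ticket.hand_in(): hands the job in, once; it reports no verdict.
Trained networks look in a picture, given as the dict that the camera call returned (one of the last four; its "shot" number tells which), for a name from the list of things; names that differ only in an ending like _2 or _b are one class to them, and where a whole thing is asked for, a point or a joint stands for the part that bears it (a point fixed in the world has none). Each returns a list of dicts, best first, with "conf" (0 to 1); they miss things now and then, are a little off and sometimes report something else, mostly with a low value. They report only what shows in the picture. A call takes as long as a camera call.
- imaging.spot_in(picture, thing): "rect" ([centre column, centre row, width, height] in pixels, round what is visible of it).
- imaging.masks_of(picture, thing): "region" (420x560 bool, what is visible of it) and "rect" ([centre column, centre row, width, height] in pixels, round what is visible of it).
The state is a dict: "time": time; "joints": joint angles; "joint_vel": joint speeds; "joint_torque": joint torques, N m; "tcp_pos": TCP position; "eef_rot": TCP orientation; "wrist_force": force on the tool from outside, world axes, zero at the start; "ft_torque": the same for the moment, N m; "gripper_width": finger opening in m.
Only numpy, scipy, OpenCV 4.12 (cv2) and the standard library are available. Lean on these libraries where they do the work, as an engineer would, in place of code of your own. Each camera call takes 0.05 s, during which the arm holds its last target.

## Working session

There is one attempt and no reset: what is moved stays moved. The work goes in short steps, Python scripts to look and compute and a shell command to move; the robot and the scene stay as the last step left them, time stands still between calls to the robot, and variables do not carry over. Pictures are saved under pics/ and viewed, and the job is handed in when it is done.

```bash
mkdir -p pics; ls; cat > h.py <<'E'
import numpy as np, cv2
from cell import readout, imaging, ticket, env
def K(p):
    h=p["img"].shape[0]; f=h/2/np.tan(np.radians(p["vertical_fov"])/2)
    return np.array([[f,0,p["cx"]],[0,f,p["cy"]],[0,0,1]])
def pts(p,uv,z):
    uv=np.asarray(uv,float).reshape(-1,1,2)
    n=cv2.undistortPoints(uv,K(p),np.array(p["D"],float)).reshape(-1,2)
    z=np.asarray(z).reshape(-1)
    c=np.stack([n[:,0]*z,-n[:,1]*z,-z],1)
    return c@np.array(p["rotation"]).reshape(3,3).T+np.array(p["origin"])
def proj(p,P):
    P=np.atleast_2d(P); c=(P-np.array(p["origin"]))@np.array(p["rotation"]).reshape(3,3)
    q=c*[1,-1,-1]
    return cv2.projectPoints(q,np.zeros(3),np.zeros(3),K(p),np.array(p["D"],float))[0].reshape(-1,2)
def cloud(p,mask=None):
    z=p["range_z"]; m=z>0
    if mask is not None: m&=mask
    v,u=np.nonzero(m)
    return pts(p,np.stack([u,v],1),z[v,u]),u,v
E
python3 - <<'E'
from h import *
for n in ["scene","top","wrist"]:
    p=imaging.read_camera(n); cv2.imwrite(f"pics/a_{n}.png",p["img"])
    print(n,p["origin"],p["vertical_fov"],p["D"],p["cx"],p["cy"])
    if n=="wrist": continue
    for t in ["dispenser","valve_knob","gate_post","gate_pointer","marker_tip","espresso","matchbox","mug"]:
        r=imaging.masks_of(p,t)
        for d in r[:2]:
            P,_,_=cloud(p,d["region"])
            print(t,round(d["conf"],2),np.round(d["rect"]),np.round(np.median(P,0),3) if len(P) else None,np.round(P.min(0),3) if len(P) else None,np.round(P.max(0),3) if len(P) else None)
s=readout.observe(); print(s)
E
```

```text
pics
scene [-0.07053191  0.62099106  0.85235679] 53.33314321240702 [0.01235886 0.         0.         0.         0.        ] 277.06081619026963 212.17867133527764Traceback (most recent call last):
  File "<stdin>", line 9, in <module>
  File "h.py", line 20, in cloud
    return pts(p,np.stack([u,v],1),z[v,u]),u,v
           ~~~^^^^^^^^^^^^^^^^^^^^^^^^^^^^
  File "h.py", line 11, in pts
    return c@np.array(p["rotation"]).reshape(3,3).T+np.array(p["origin"])
             ~~~~~~~~~~~~~~~~~~~~~~~~~~~~~~~^^^^^
ValueError: cannot reshape array of size 3 into shape (3,3)
```

```bash
sed -i 's/np.array(p\["rotation"\]).reshape(3,3)/R(p)/' h.py; cat >> h.py <<'E'
def R(p): return cv2.Rodrigues(np.array(p["rotation"],float))[0]
E
python3 - <<'E'
from h import *
for n in ["scene","top","wrist"]:
    p=imaging.read_camera(n); cv2.imwrite(f"pics/a_{n}.png",p["img"]); np.save(f"/tmp/a_{n}.npy",p,allow_pickle=True)
    print(n,p["origin"],p["vertical_fov"],p["D"],p["cx"],p["cy"])
    if n=="wrist": continue
    for t in ["dispenser","valve_knob","gate_post","gate_pointer","marker_tip","espresso","matchbox","mug"]:
        r=imaging.masks_of(p,t)
        for d in r[:2]:
            P,_,_=cloud(p,d["region"])
            print(t,round(d["conf"],2),np.round(d["rect"]),np.round(np.median(P,0),3) if len(P) else None,np.round(P.min(0),3) if len(P) else None,np.round(P.max(0),3) if len(P) else None)
s=readout.observe(); print(s)
E
```

```text
scene [-0.07053191  0.62099106  0.85235679] 53.33314321240702 [0.01235886 0.         0.         0.         0.        ] 277.06081619026963 212.17867133527764
dispenser 0.35 [255. 244.   4.  12.] [0.472 0.117 0.107] [0.468 0.069 0.013] [0.533 0.128 0.119]
valve_knob 0.81 [297. 186.  26.  13.] [ 0.503 -0.088  0.14 ] [ 0.471 -0.242 -0.001] [ 0.67  -0.077  0.187]
valve_knob 0.52 [179. 337.  53.  64.] [0.45  0.383 0.035] [ 0.371  0.301 -0.002] [0.545 0.462 0.073]
gate_post 0.77 [259. 217.  20.  33.] [0.514 0.061 0.105] [ 0.498 -0.045  0.01 ] [0.603 0.087 0.166]
gate_pointer 0.83 [259. 218.  22.  28.] [0.514 0.062 0.106] [0.498 0.025 0.031] [0.59  0.087 0.166]
marker_tip 0.45 [366. 204.  23.  50.] [ 0.382 -0.257  0.036] [ 0.342 -0.43  -0.002] [ 0.465 -0.186  0.067]
espresso 0.67 [252. 228.  24.  15.] [0.552 0.054 0.045] [0.506 0.025 0.013] [0.597 0.109 0.111]
matchbox 0.91 [289. 283.  50.  40.] [0.371 0.111 0.027] [ 0.334  0.026 -0.001] [0.421 0.165 0.034]
mug 0.95 [348. 169.  32.  37.] [ 0.533 -0.354  0.062] [ 0.489 -1.739 -0.915] [ 1.287 -0.322  0.097]
mug 0.37 [258. 186. 109. 139.] [ 0.6
[... 1180 characters left out ...]
51899
{'time': 1.05, 'joints': array([ 1.21240092,  0.43448252,  0.02505787,  1.57324868, -0.0116121 ,
        1.13399871, -0.07508256]), 'joint_vel': array([ 0.00045731, -0.00065758,  0.0006869 , -0.00087871,  0.00044017,
       -0.00020714,  0.00123953]), 'joint_torque': array([-1.32264672e-04, -6.67678785e+01,  9.83885229e-01, -3.14811230e+01,
       -6.08620397e-02,  3.29435512e-02, -5.74528244e-06]), 'tcp_pos': array([ 0.15807439, -0.60466906,  0.19863452]), 'eef_rot': array([ 3.11594463e+00,  4.00510589e-01, -3.59332848e-05]), 'wrist_force': array([-0.54506984,  0.29739249, -0.2315992 ]), 'ft_torque': array([ 0.0455048 , -0.02520516, -0.02807542]), 'gripper_width': 0.09204470957654788}
```

```bash
python3 - <<'E'
from h import *
a=cv2.imread("pics/a_scene.png");b=cv2.imread("pics/a_top.png")
cv2.imwrite("pics/b_s.png",cv2.resize(a[120:310,180:420],None,fx=3.3,fy=3.3,interpolation=cv2.INTER_CUBIC)[:600])
cv2.imwrite("pics/b_t.png",cv2.resize(b[100:280,220:440],None,fx=3.3,fy=3.3,interpolation=cv2.INTER_CUBIC))
E
```

```text
(no output)
```

View pics/b_s.png

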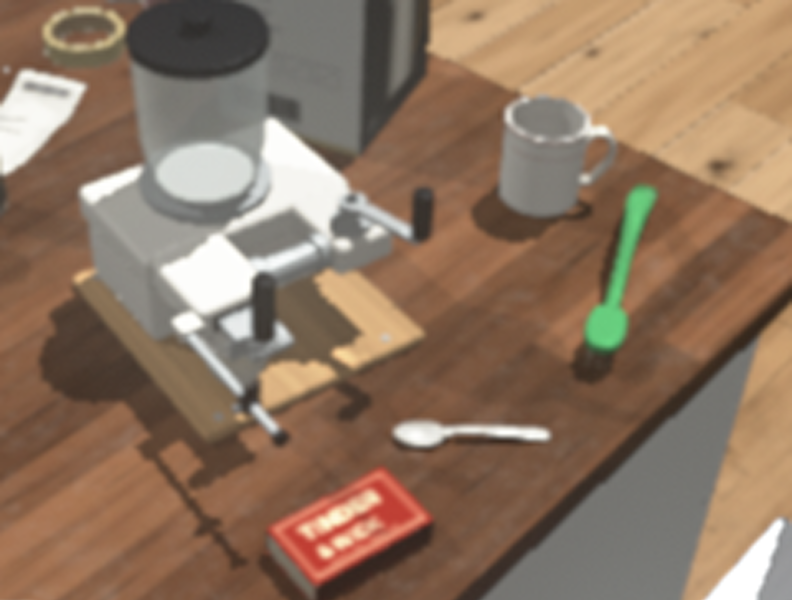

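View pics/b_t.png

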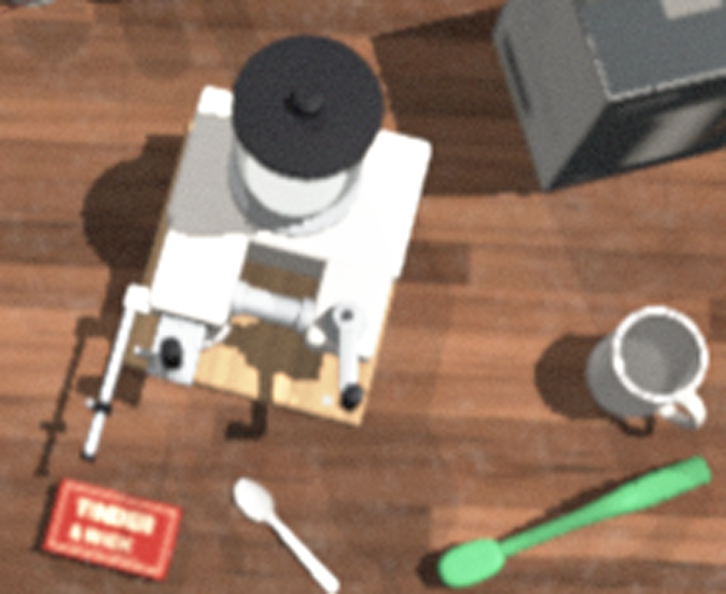

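View pics/a_top.png

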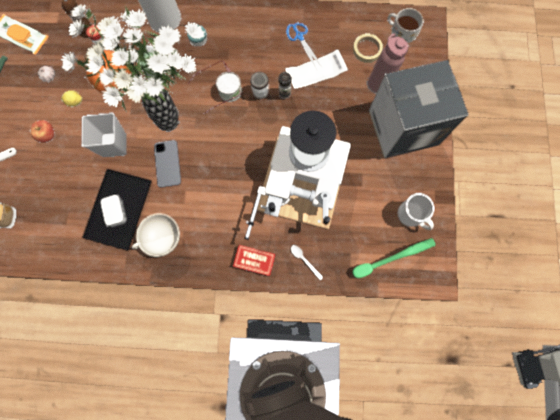

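```bash
cat >> h.py <<'E'
def plane(p,uv,z):
    uv=np.atleast_2d(uv); a=pts(p,uv,np.ones(len(uv))); o=np.array(p["origin"]); d=a-o
    return o+d*((z-o[2])/d[:,2])[:,None]
E
python3 - <<'E'
from h import *
p=np.load("/tmp/a_top.npy",allow_pickle=True).item()
c=lambda u,v:(u/3.3-.35+220,v/3.3-.35+100)
for n,u,v,z in [("knobtop",351,396,.184),("posttop",171,349,.163),("axis",347,316,.125),("marker",100,404,.11),("railend",90,452,.1),("railstart",137,305,.1),("lid",308,102,.283),("pointer",145,352,.11),
  ("foot c",360,425,.012),("foot l",128,365,.012)]:
    print(n,np.round(plane(p,c(u,v),z)[0],3))
p2=np.load("/tmp/a_scene.npy",allow_pickle=True).item()
c=lambda u,v:(u/3.3-.35+180,v/3.3-.35+120)
for n,u,v,z in [("knobtop",424,192,.184),("posttop",264,279,.163),("marker",247,390,.11),("railend",281,436,.1),("railstart",185,322,.1),("lid",198,38,.283),("axis",352,202,.125)]:
    print(n,np.round(plane(p2,c(u,v),z)[0],3))
P,u,v=cloud(p)
m=(P[:,2]>.107)&(P[:,2]<.118)&(abs(P[:,0]-.6)<.15)&(abs(P[:,1])<.2)
Q=P[m][:,:2].astype(np.float32); r=cv2.minAreaRect(Q); print(m.sum(),r, cv2.boxPoints(r))
m=(P[:,2]>.265)&(abs(P[:,0]-.65)<.15)&(abs(P[:,1])<.15)
print(cv2.minEnclosingCircle(P[m][:,:2].astype(np.float32)),np.median(P[m][:,2]))
E
```

```text
knobtop [ 0.478 -0.091  0.184]
posttop [0.514 0.055 0.163]
axis [ 0.558 -0.091  0.125]
marker [0.474 0.115 0.11 ]
railend [0.434 0.122 0.1  ]
railstart [0.565 0.09  0.1  ]
lid [ 0.685 -0.043  0.283]
pointer [0.522 0.08  0.11 ]
foot c [ 0.485 -0.116  0.012]
foot l [0.53  0.1   0.012]
knobtop [ 0.483 -0.095  0.184]
posttop [0.517 0.055 0.163]
marker [0.479 0.113 0.11 ]
railend [0.433 0.122 0.1  ]
railstart [0.579 0.086 0.1  ]
lid [ 0.665 -0.021  0.283]
axis [ 0.568 -0.103  0.125]
2694 ((0.5875294208526611, -0.019764050841331482), (0.21740539371967316, 0.329501211643219), 76.21868133544922) [[ 0.40162683 -0.08609106]
 [ 0.7216424  -0.16458377]
 [ 0.773432    0.04656295]
 [ 0.45341647  0.12505567]]
((0.6882141828536987, -0.04230089858174324), 0.06068217009305954) 0.269387164863508
```

```bash
python3 -m crank '[[[0,0,-0.01,0.0853],[0,0,-0.01,0.0853],[0,0,-0.01,0.085],[0.01,-0.035,0,0],[0.015,-0.035,0,0],[0.015,-0.035,0,0],[0.015,-0.035,0,0],[0.015,-0.035,0,0],[0.015,-0.035,0,0],[0.015,-0.035,0,0]]]' 0.4 10
```

```text
time: 2.05
tcp_pos: [0.2585, -0.3583, 0.2288]
eef_rot: [3.141, 0.0, 0.001]
wrist_force: [0.2, 0.2, 0.5]
gripper_width: 0.0548
```

```bash
python3 -m crank '[[[0.015,-0.034,-0.003,0],[0.016,-0.034,-0.003,0],[0.016,-0.034,-0.003,0],[0.016,-0.034,-0.003,0],[0.016,-0.034,-0.003,0],[0.016,-0.034,-0.003,0],[0.016,-0.034,-0.003,0],[0.016,-0.034,0,0],[0.015,-0.034,0,0],[0,0,0,0]]]' && python3 - <<'E'
from h import *
p=imaging.read_camera("wrist"); cv2.imwrite("pics/c_w.png",p["img"]); np.save("/tmp/c_w.npy",p,allow_pickle=True)
print(p["origin"],p["rotation"])
for t in ["valve_knob","gate_post","gate_pointer","marker_tip"]:
    for d in imaging.spot_in(p,t)[:2]: print(t,round(d["conf"],2),np.round(d["rect"]))
E
```

```text
time: 3.05
tcp_pos: [0.4017, -0.0491, 0.2501]
eef_rot: [-3.14, -0.011, -0.003]
wrist_force: [-0.3, -0.2, -1.0]
gripper_width: 0.0553
[ 0.48293527 -0.04905583  0.43659377] [-0.23781154  0.23793448 -1.55080777]
valve_knob 0.91 [334.  78.  32. 116.]
gate_post 0.82 [183.  73.  57.  62.]
gate_pointer 0.71 [185.  73.  63.  64.]
marker_tip 0.73 [137. 129.  19.  11.]
marker_tip 0.16 [183.  72.  58.  65.]
```

View pics/c_w.png

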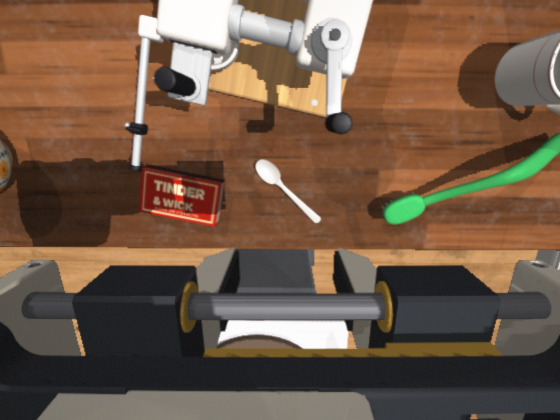

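```bash
python3 - <<'E'
from h import *
a=cv2.imread("pics/c_w.png")
cv2.imwrite("pics/d_1.png",cv2.resize(a[0:180,110:370],None,fx=3,fy=3,interpolation=cv2.INTER_CUBIC))
E
```

```text
(no output)
```

View pics/d_1.png

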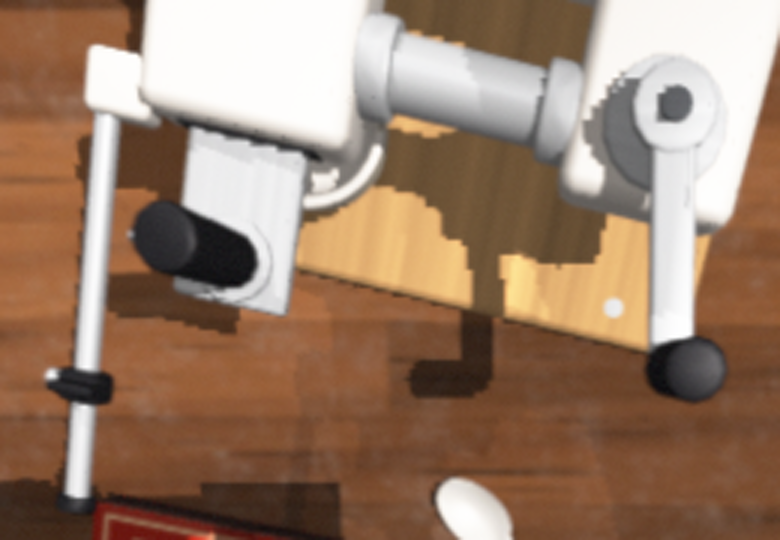

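```bash
python3 - <<'E'
from h import *
p=np.load("/tmp/c_w.npy",allow_pickle=True).item()
c=lambda u,v:(u/3-.33+110,v/3-.33)
W={}
for n,u,v,z in [("knobtop",695,369,.184),("posttop",167,236,.163),("postbase",236,262,.100),("axis",675,104,.145),("marker",103,386,.11),("railend",78,498,.1),("railstart",105,117,.1)]:
    W[n]=plane(p,c(u,v),z)[0]; uv=c(u,v); print(n,np.round(W[n],4), np.round(pts(p,[uv],[p["range_z"][int(round(uv[1])),int(round(uv[0]))]])[0],4))
d=(W["railstart"]-W["railend"])[:2]; y=np.arctan2(d[1],d[0]); print("yaw",np.degrees(y))
for y in [y,-.24]:
    e=np.array([np.cos(y),np.sin(y)]); f=np.array([-e[1],e[0]])
    for n in W: print(n, np.round([(W[n][:2]-W["postbase"][:2])@e,(W[n][:2]-W["postbase"][:2])@f],4))
E
```

```text
knobtop [ 0.4811 -0.0937  0.184 ] [ 0.4811 -0.0935  0.1853]
posttop [0.5162 0.0537 0.163 ] [0.5161 0.0534 0.1638]
postbase [0.5155 0.054  0.1   ] [0.5129 0.0459 0.1264]
axis [ 0.5544 -0.0905  0.145 ] [ 0.5553 -0.091   0.1413]
marker [0.4737 0.1017 0.11  ] [0.4734 0.1066 0.0993]
railend [0.4326 0.1212 0.1   ] [0.4331 0.1197 0.1029]
railstart [0.561  0.0944 0.1   ] [0.5605 0.0936 0.1019]
yaw -11.786958096668105
knobtop [-0.0035 -0.1516]
posttop [ 0.0008 -0.0001]
postbase [0. 0.]
axis [ 0.0677 -0.1335]
marker [-0.0506  0.0381]
railend [-0.0948  0.0488]
railstart [0.0363 0.0488]
knobtop [ 0.0017 -0.1517]
posttop [ 0.0008 -0.0001]
postbase [0. 0.]
axis [ 0.0722 -0.1311]
marker [-0.0519  0.0364]
railend [-0.0964  0.0456]
railstart [0.0346 0.0501]
```

```bash
python3 -m crank '[[[0.02,0.011,0.005,0],[0.02,0.011,0.005,0],[0.02,0.011,0.005,0],[0.0193,0.0114,0.005,0],[0,0,0,0],[0,0,0.02,0],[0,0,0.02,0],[0,0,0.02,0],[0,0,0.023,0],[0,0,0,0]]]' && python3 -m crank '[[[0,0,0,0],[0,0,0,0],[0,0,0,0],[0,0,0,0],[0,0,0,0],[0,0,0,0],[0,0,0,0],[0,0,0,0],[0,0,0,0],[0,0,0,0]]]' 1 10; python3 - <<'E'
from h import *
p=imaging.read_camera("scene"); cv2.imwrite("pics/e.png",cv2.resize(p["img"][120:300,200:420],None,fx=3,fy=3))
E
```

```text
time: 4.3
tcp_pos: [0.4766, -0.0986, 0.1445]
eef_rot: [-3.141, 0.002, 0.008]
wrist_force: [-0.8, -0.1, -0.4]
gripper_width: 0.0552
time: 5.3
tcp_pos: [0.4796, -0.0979, 0.147]
eef_rot: [3.142, 0.001, 0.001]
wrist_force: [-1.1, 0.8, 5.3]
gripper_width: 0.0172
```

View pics/e.png

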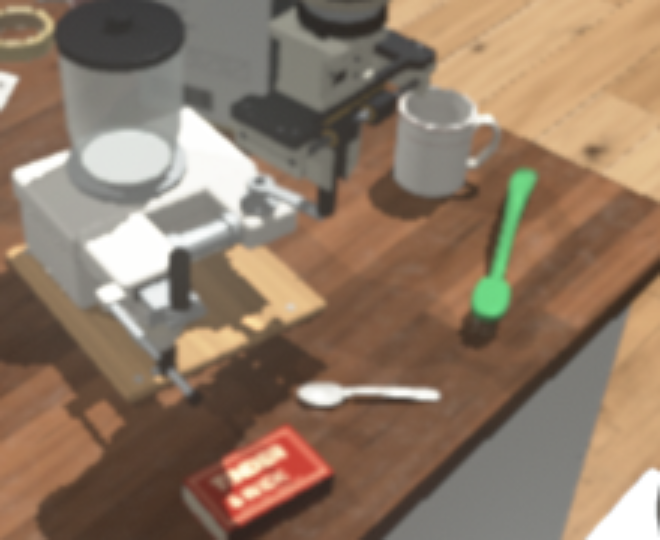

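```bash
python3 -m crank '[[[0.0008,0.0059,0,-0.08],[0.0008,0.0059,0,-0.08],[0.0008,0.0059,0,-0.08],[0.0008,0.0059,0,-0.08],[0.0008,0.0059,0,-0.08],[0.0008,0.0059,0,-0.08],[0.0008,0.0059,0,-0.08],[0.0008,0.0059,0,-0.08],[0,0,0,0],[0,0,0,0]]]'
```

```text
time: 6.35
tcp_pos: [0.4989, -0.1421, 0.147]
eef_rot: [2.981, 0.987, 0.001]
wrist_force: [0.7, -1.2, 5.3]
gripper_width: 0.0175
```

```bash
python3 -m crank '[[[0.0008,0.0056,0,-0.075],[0.0007,0.0056,0,-0.075],[0.0008,0.0056,0,-0.075],[0.0007,0.0056,0,-0.075],[0.0008,0.0056,0,-0.075],[0.0007,0.0056,0,-0.075],[0.0008,0.0056,0,-0.075],[0.0007,0.0056,0,-0.075],[0,0,0,0],[0,0,0,0]]]'; python3 - <<'E'
from h import *
for n in ["scene","top","wrist"]:
    p=imaging.read_camera(n); cv2.imwrite(f"pics/f_{n}.png",p["img"]);np.save(f"/tmp/f_{n}.npy",p,allow_pickle=True)
a=cv2.imread("pics/f_scene.png");b=cv2.imread("pics/f_wrist.png")
cv2.imwrite("pics/f1.png",np.hstack([cv2.resize(a[120:300,200:380],(540,540)) ]))
print(readout.observe()["ft_torque"])
E
```

```text
time: 7.35
tcp_pos: [0.5374, -0.1654, 0.1471]
eef_rot: [2.556, 1.822, 0.001]
wrist_force: [1.4, -4.6, 3.8]
gripper_width: 0.0174
[-1.0880872  -0.34869996 -0.04997717]
```

View pics/f1.png

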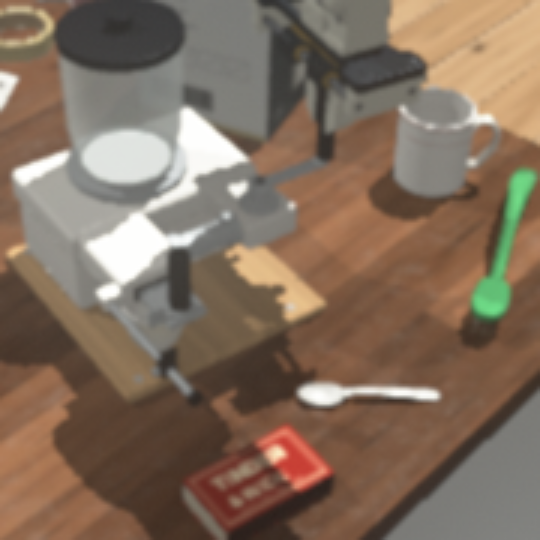

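View pics/f_wrist.png

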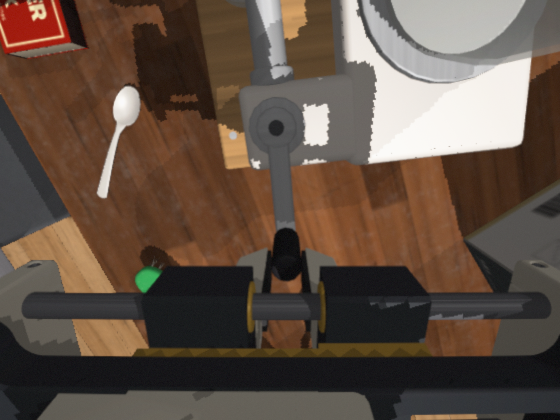

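```bash
python3 -m crank '[[[0.0003,0.002,0,-0.027],[0.0003,0.002,0,-0.027],[0.0003,0.002,0,-0.02],[0,0,0,0],[0,0,0,0],[0,0,0,0],[0,0,0,0],[0,0,0,0],[0,0,0,0],[0,0,0,0]]]'
```

```text
time: 8.5
tcp_pos: [0.5401, -0.1655, 0.1466]
eef_rot: [-2.487, -1.917, 0.007]
wrist_force: [-9.4, -1.9, 11.2]
gripper_width: 0.0175
```

```bash
python3 -m crank '[[[0,0,0,0],[0,0,0,0],[0,0,0,0],[0,0,0,0],[0,0,-0.02,0],[0,0,-0.02,0],[0,0,-0.02,0],[0,0,-0.015,0],[0,-0.026,0,0],[0,-0.026,0,0]]]' 0.4 10; python3 -m crank '[[[0,-0.027,0,0],[0.01,0,0,0],[0.025,0,0,0],[0.025,0,0,0],[0.025,0,0,0],[0.025,0,0,0],[0.02,0,0,0],[0,0,0,0],[0,0,0,0],[0,0,0,0]]]'; python3 - <<'E'
from h import *
for n in ["wrist","top"]:
    p=imaging.read_camera(n); cv2.imwrite(f"pics/g_{n}.png",p["img"]);np.save(f"/tmp/g_{n}.npy",p,allow_pickle=True)
E
```

```text
time: 9.5
tcp_pos: [0.4923, -0.1509, 0.2218]
eef_rot: [2.487, 1.919, 0.002]
wrist_force: [-0.2, 0.1, 0.1]
gripper_width: 0.0552
time: 10.5
tcp_pos: [0.4992, -0.0196, 0.2214]
eef_rot: [2.488, 1.918, -0.001]
wrist_force: [-1.5, 0.5, 0.6]
gripper_width: 0.0552
```

View pics/g_wrist.png

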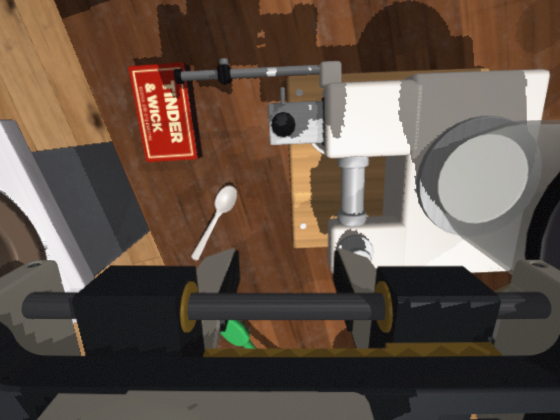

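```bash
python3 - <<'E'
from h import *
a=cv2.imread("pics/g_wrist.png");cv2.imwrite("pics/g1.png",cv2.resize(a[40:170,160:360],None,fx=4,fy=4,interpolation=cv2.INTER_CUBIC))
a=cv2.imread("pics/g_top.png");cv2.imwrite("pics/g2.png",cv2.resize(a[130:260,230:370],None,fx=4,fy=4,interpolation=cv2.INTER_CUBIC))
E
```

```text
(no output)
```

View pics/g1.png

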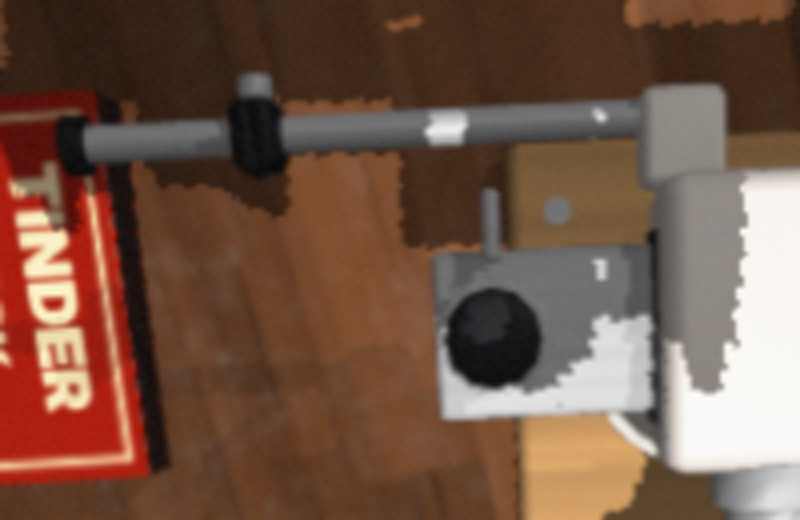

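View pics/g2.png

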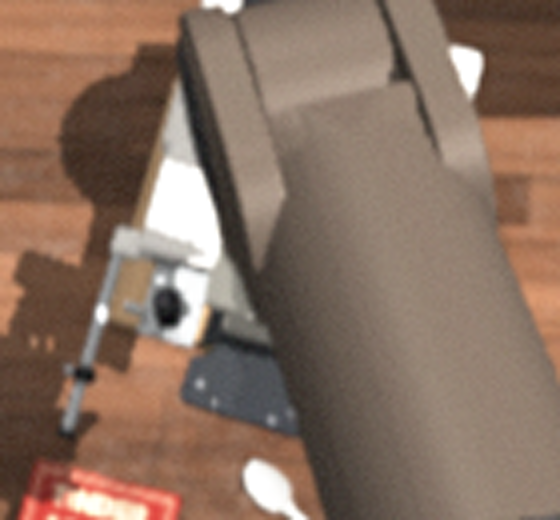

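```bash
python3 - <<'E'
from h import *
p=np.load("/tmp/g_wrist.npy",allow_pickle=True).item()
c=lambda u,v:(u/4-.375+160,v/4-.375+40)
W={}
for n,u,v,z in [("post",490,330,.163),("pointer",490,192,.11),("pointer2",493,235,.11),("marker",262,170,.11),("railend",90,144,.1),("railstart",635,117,.1),("gateL",440,415,.1),("gateR",655,408,.1)]:
    W[n]=plane(p,c(u,v),z)[0]; print(n,np.round(W[n],4))
s=readout.observe()["tcp_pos"]; print(s)
for a,b in [("railend","railstart"),("gateL","gateR")]:
    d=(W[b]-W[a])[:2]; y=np.arctan2(d[1],d[0]); e=np.array([np.cos(y),np.sin(y)]);f=np.array([-e[1],e[0]])
    print("yaw",np.degrees(y),[(n,np.round([(W[n]-W["post"])[:2]@e,(W[n]-W["post"])[:2]@f],4)) for n in ["pointer","pointer2","marker"]])
print([(d["conf"],d["rect"]) for d in imaging.spot_in(imaging.read_camera("wrist"),"marker_tip")])
E
```

```text
post [0.5164 0.0576 0.163 ]
pointer [0.5236 0.0869 0.11  ]
pointer2 [0.5218 0.0777 0.11  ]
marker [0.474 0.105 0.11 ]
railend [0.4347 0.1226 0.1   ]
railstart [0.561  0.0951 0.1   ]
gateL [0.498  0.0406 0.1   ]
gateR [0.5508 0.0284 0.1   ]
[ 0.4990883 -0.0198255  0.221501 ]
yaw -12.284033557942974 [('pointer', array([0.0007, 0.0302])), ('pointer2', array([0.001 , 0.0208])), ('marker', array([-0.0516,  0.0373]))]
yaw -12.928435464524798 [('pointer', array([0.0004, 0.0302])), ('pointer2', array([0.0008, 0.0208])), ('marker', array([-0.052 ,  0.0367]))]
[]
```

```bash
python3 -m crank '[[[0,0,0,-0.037],[0.026,0,0,0],[0.026,0,0,0],[0.026,0,0,0],[0,0,0.018,0],[0,0,0.018,0],[0,0,0.018,0],[0,0,0.018,0],[0,0,0.018,0],[0,0,0,0]]]' 0.4 30; python3 - <<'E'
from h import *
for n in ["wrist","scene"]:
    p=imaging.read_camera(n); cv2.imwrite(f"pics/h_{n}.png",p["img"])
cv2.imwrite("pics/h1.png",cv2.resize(p["img"][120:300,200:380],(540,540)))
print(readout.observe()["tcp_pos"])
E
```

```text
time: 11.7
tcp_pos: [0.5147, 0.0563, 0.1297]
eef_rot: [-2.451, -1.963, 0.005]
wrist_force: [-0.3, -0.1, 0.4]
gripper_width: 0.055
[0.51615641 0.05714418 0.13188514]
```

View pics/h_wrist.png

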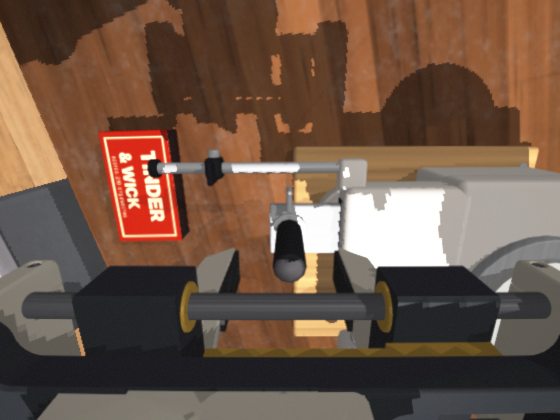

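View pics/h1.png

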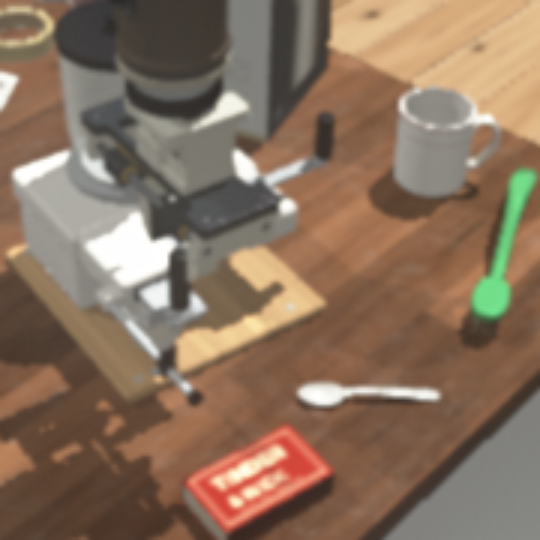

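```bash
python3 -m crank '[[[0,0,0,0],[0,0,0,0],[0,0,0,0],[0,0,0,0],[0,0,0,0],[0,0,0,0],[0,0,0,0],[0,0,0,0],[0,0,0,0],[0,0,0,0]]]' 1 30
```

```text
time: 12.8
tcp_pos: [0.5166, 0.0573, 0.1318]
eef_rot: [2.451, 1.964, 0.001]
wrist_force: [3.2, -1.5, 1.0]
gripper_width: 0.0175
```

```bash
python3 -m crank '[[[0,-0.0065,0,0],[0,-0.0065,0,0],[0,-0.0065,0,0],[0,-0.0065,0,0],[0,-0.0065,0,0],[0,-0.0065,0,0],[0,-0.0065,0,0],[0,-0.0065,0,0],[0,0,0,0],[0,0,0,0]]]'; python3 - <<'E'
from h import *
for n in ["wrist","scene","top"]:
    p=imaging.read_camera(n); cv2.imwrite(f"pics/i_{n}.png",p["img"]);np.save(f"/tmp/i_{n}.npy",p,allow_pickle=True)
    if n=="scene":cv2.imwrite("pics/i1.png",cv2.resize(p["img"][170:280,210:350],None,fx=5,fy=5,interpolation=cv2.INTER_CUBIC))
    if n=="wrist":cv2.imwrite("pics/i2.png",cv2.resize(p["img"][130:290,200:400],None,fx=3.7,fy=3.7,interpolation=cv2.INTER_CUBIC))
print(readout.observe())
E
```

```text
time: 13.8
tcp_pos: [0.4662, 0.0683, 0.1318]
eef_rot: [2.451, 1.963, 0.002]
wrist_force: [8.3, -2.2, -2.2]
gripper_width: 0.0176
{'time': 13.95, 'joints': array([ 0.34514777,  0.3625056 , -0.75961165,  1.97707819,  0.3134016 ,
        0.91878928, -0.79496677]), 'joint_vel': array([-0.00225915, -0.00013017,  0.0019729 , -0.00064239, -0.0015626 ,
       -0.00028316,  0.00079935]), 'joint_torque': array([-1.63700368e+00, -4.74396729e+01, -9.37386543e+00, -2.30600381e+01,
       -1.78617898e+00,  1.59450587e+00, -2.32206605e-02]), 'tcp_pos': array([0.46640044, 0.06826747, 0.13184455]), 'eef_rot': array([2.45106532e+00, 1.96310998e+00, 1.91191807e-03]), 'wrist_force': array([ 6.68166972, -2.94563481, -2.28876895]), 'ft_torque': array([-0.59151445, -1.67258749,  0.04124624]), 'gripper_width': 0.017506989497666294}
```

View pics/i1.png

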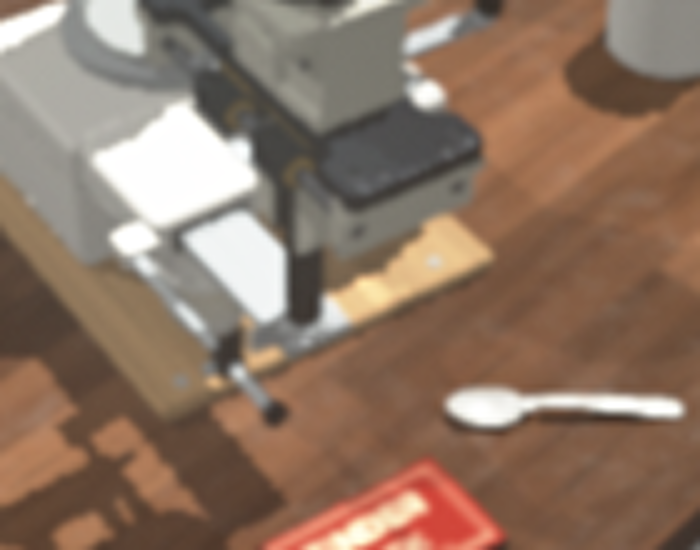

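View pics/i2.png

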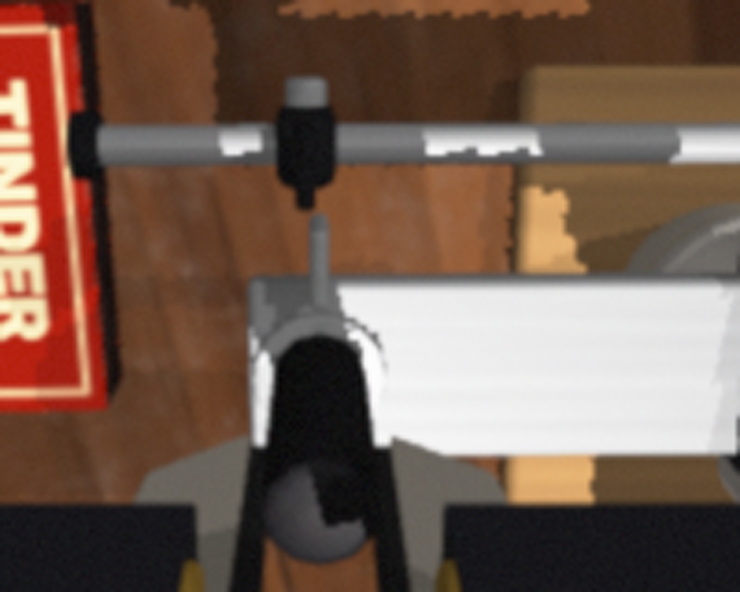

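```bash
python3 -m crank '[[[0,-0.001,0,0],[0,-0.0012,0,0],[0,0,0,0],[0,0,0,0],[0,0,0,0],[0,0,0,0],[0,0,0,0],[0,0,0,0],[0,0,0,0],[0,0,0,0]]]'; python3 - <<'E'
from h import *
for n in ["wrist","scene"]:
    p=imaging.read_camera(n); cv2.imwrite(f"pics/j_{n}.png",p["img"]);np.save(f"/tmp/j_{n}.npy",p,allow_pickle=True)
    if n=="scene":cv2.imwrite("pics/j1.png",cv2.resize(p["img"][130:310,190:430],None,fx=3.2,fy=3.2,interpolation=cv2.INTER_CUBIC))
    if n=="wrist":cv2.imwrite("pics/j2.png",cv2.resize(p["img"][130:290,200:400],None,fx=3.7,fy=3.7,interpolation=cv2.INTER_CUBIC))
E
```

```text
time: 14.95
tcp_pos: [0.4643, 0.0687, 0.1318]
eef_rot: [2.451, 1.963, 0.002]
wrist_force: [6.4, -2.4, -2.1]
gripper_width: 0.0175
```

View pics/j2.png

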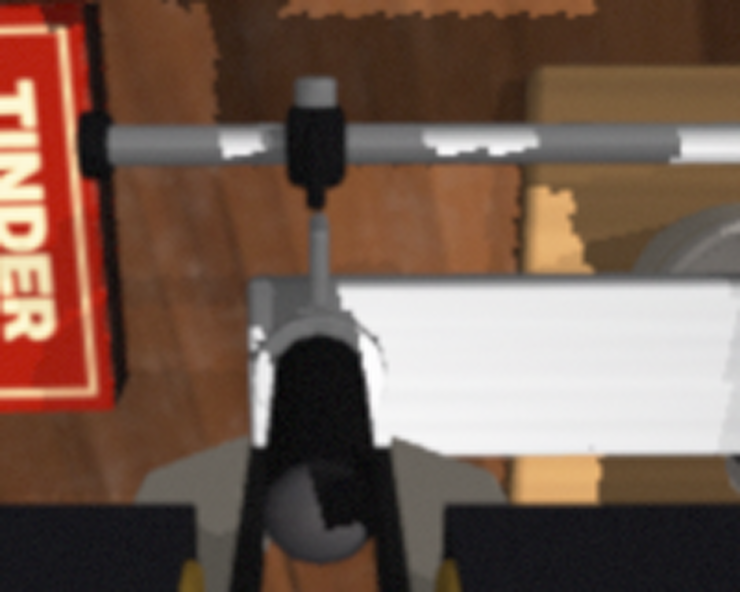

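View pics/j1.png

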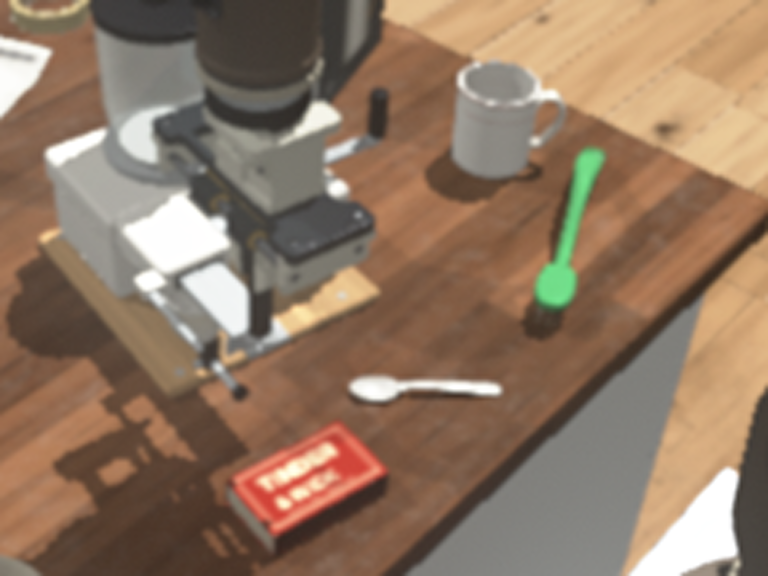

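```bash
python3 - <<'E'
from h import *
p=np.load("/tmp/j_scene.npy",allow_pickle=True).item()
k=plane(p,[(379/3.2-.35+190,95/3.2-.35+130)],.184)[0]; print(k, np.degrees(np.arctan2(k[1]+.091,k[0]-.555))%360, "stop ~257.5")
s=readout.observe(); print(s["time"],s["tcp_pos"],s["joint_vel"].round(4),s["wrist_force"],s["gripper_width"])
print(ticket.hand_in())
E
```

```text
[ 0.54011737 -0.16182523  0.184     ] 258.13299432310316 stop ~257.5
15.05 [0.46431444 0.06876546 0.13182922] [ 0.0003 -0.0005 -0.0002 -0.0017 -0.0014  0.0002  0.0011] [ 6.94803422 -2.6699195  -1.90463638] 0.017495936438011932
the job is handed in; nothing more can be done
None
```

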